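# Hold a vial ready over the free well of a dry block heater

### The job

Raise the stiff-hinged clear cover of the block heater by its dark lift tab until it stands upright, leave it standing there by itself (further back it would knock the bottle behind it), then fetch the red-capped vial from in front of the balance, lifting it upright over whatever is in the way. Stop with the vial upright and centred over the one free well, its base about 1 cm above the block and touching nothing, and finish still holding it there: it goes in only when I start the timer. Do not disturb the other vials, the bottles or the timer.

Things in the scene. Friction and masses are not known exactly. Their poses are not given: they have to be found in the camera images.
- heater: White dry block heater, fixed; housing 213 mm deep (x), 210 mm wide (y), 85 mm high, sloping control panel at the front. Origin on the bench under the housing; x points to its back, y to its left, z up. The housing spans x -125 to +88 mm and y -105 to +105 mm. Three aluminium blocks stand side by side in it, in any order (tops 80 mm above the bench), each with a front and a rear well.
- cover (a joint): Angle of the clear cover in rad: 0 closed, 1.57 upright, 2.3 end stop (the reagent bottle is hit at about 2.0). It starts closed or up to 0.2 ajar. The hinge is stiff (friction 0.42 N m, cover 0.28 kg): about 4 N at the tab raises it, and it stays wherever it is let go. The cover is 146 mm from hinge to front, 178 mm wide, 38 mm high.
- cover_hinge (a point): Middle of the cover's hinge line, 91 mm above the bench at the back of the housing, fixed; the line runs along this frame's y, x points to the heater's back.
- cover_tab (a point): Grip point in the dark lift tab at the cover's front, turning with it. Tab 28 mm wide (y), 10 mm thick, 36 mm out of the front face; this point is 22 mm out. Closed, it is 168 mm before and 12 mm above the hinge line, 30 mm above the sloping panel. Pinched from above across its width (parallel to the hinge), it can turn between the fingers.
- red_vial: The vial to carry: clear glass screw vial with red cap, 25 mm diameter, 50 mm high (glass to 40 mm, then the cap, 23 mm), 15 to 35 g, standing loose on the bench in front of the balance. Origin at the centre of its base, z up.
- free_well (a point): Centre of the mouth of the free well, in the plane of the block's top (80 mm above the bench); always a front-row well, left, middle or right. Well 27.5 mm wide, 32 mm deep, axis z. The next wells are 46 mm behind it and 48.5 mm to the side; the vials in them stand 18 to 20 mm above the block.
- vial_a_rear: Vial (25 mm diameter, 50 to 52 mm high, white or blue cap) standing in another well of the heater, to be left alone. Origin at its base, 48 mm above the bench.
- vial_b_front: Vial (25 mm diameter, 50 to 52 mm high, white or blue cap) standing in another well of the heater, to be left alone. Origin at its base, 48 mm above the bench.
- vial_b_rear: Vial (25 mm diameter, 50 to 52 mm high, white or blue cap) standing in another well of the heater, to be left alone. Origin at its base, 48 mm above the bench.
- vial_c_front: Vial (25 mm diameter, 50 to 52 mm high, white or blue cap) standing in another well of the heater, to be left alone. Origin at its base, 48 mm above the bench.
- vial_c_rear: Vial (25 mm diameter, 50 to 52 mm high, white or blue cap) standing in another well of the heater, to be left alone. Origin at its base, 48 mm above the bench.
- reagent_bottle: Clear white-capped bottle, 69 mm diameter, 166 mm high, standing just behind the heater, to be left alone. Origin at its base.
- amber_bottle: Brown bottle with blue cap, 52 mm diameter, 95 mm high, standing between the red-capped vial and the heater, to be left alone. Origin at its base.
- timer: White bench timer, 63 mm wide, 32 mm deep, 58 mm high, standing to the right of the heater, to be left alone. Origin at its base.
There are look-alikes about, which are no part of the job. Of the things that look like the red_vial, the smallest one is meant.

How it is judged:
By the outcome, as a careful person would: the job done as asked, in the order asked, and still so for the second after the job is handed in, while the arm keeps its last pose, push and grip.
It also fails if it takes over 59 s, if anything falls off the work surface, if the arm or the gripper's body presses on something with over 40 N, if the wrist force passes 120 N, or if a joint passes its speed limit or range.

### The arm

A 6-joint arm with a two-finger parallel gripper is mounted at the origin on a cart in front of the work surface, level with it; the furniture and walls round the work are solid. World frame = base frame: x ahead of the robot, y to its left, z up, the work surface at z = 0. Lengths are in m, angles in rad, forces in N, time in s.
With the tool pointing down it reaches from about 0.275 to 0.825 m from the base axis. Payload 4.9 kg.
Tool frame: the origin (TCP) lies between the finger pads; the fingertips stand 8 mm ahead of it and the grasp point (between the pads) lies 11 mm behind it; z points along the fingers, y is the line along which they close (so a half turn about z gives the same grasp; the last joint's range is limited). The gripper opens to 85 mm and grips with 20 to 120 N. Pads are 22 mm wide; open, the fingers measure 114 mm over their backs; the gripper's body (76 mm by 85 mm) begins 54 mm behind the grasp point. The pads swing forward as they close: fully open they stand 13 mm farther back than shut.
Start: joints at [-1.339, 0.326, -0.193, 1.052, 0, 1.437], TCP at [0.197, -0.514, 0.239] pointing down, gripper open.
Joint ranges: [-2.65, 2.65], [-0.97, 1.79], [-1.3, 1.35], [-1.93, 2.1], [-1.47, 1.37], [-3.14, 3.14]. Speed limits (rad/s): [2.57, 2.57, 3.14, 3.14, 3.14, 3.14].

### API

Orientations are given as a unit quaternion [w, x, y, z].
In Python, from station import * gives the robot as it stands.
- The arm moves only by the tool apply_moves, never from a script. Its argument "rows" is a list of rows, each an object with "grip": the opening, from 0 (shut) to 1 (fully open); "travel": the shift along the tool's x, y, z in m, a list of three; "angular": the turn, a rotation vector about the tool's x, y, z in degrees, a list of three. In form: [{"grip": grip, "travel": [tx, ty, tz], "angular": [ax, ay, az]}, ...]. A call has exactly 5 rows; each row is the pose to reach, as a shift and turn from the pose commanded when the call began, along the tool's axes at that moment; what a row does not reach only later rows make up. A row lasts 1/10 s, in which the tool goes at most 50 mm and 8.59 degrees, less where a joint would pass 70% of its speed; a pose out of reach is approached as far as the arm can. A call with a gripper value outside its range is refused whole. The fingers move at their own pace and stop on an object; "force" is the grip in N (left out, the last holds). Time passes only in rows, so rows that repeat a pose let the fingers close, or fill a call up. It gives the time, the measured TCP pose, the force, the opening and the grip force at its end, in the units of the state.
- read_state(): the state, without advancing time (a new reading comes with each control period).
- snapshot(name): name is "scene" or "top"; returns (picture, depth): 420x560x3 uint8, blue, green, red; 420x560 float32, m along the optical axis (not along the pixel's ray), 0 where there is no reading.
- get_calibration(name): a dict with "vertical_fov" (degrees; the focal length in pixels is half the picture's height over the tangent of half this angle, whatever the lens; pixels are square), "cx", "cy" (the principal point, pixels), "extrinsics" (4x4, takes a point from camera to world coordinates). Camera axes: x right, y up, looking along -z (the intrinsics and any distortion apply to the point x, -y, -z); pixel columns grow to the right and rows downward; lengths in m; the calibration is good to about 2 mm. A picture is of the moment at which its call begins. get_calibration takes no time and is no camera call.
- finish_job(): hands the job in; it is judged then, once.
The state is a dict: "clock": time; "q": joint angles; "joint_velocities": joint speeds; "joint_torque": joint torques, N m; "position": TCP position; "eef_rot": TCP orientation; "contact_force": force on the tool from outside, world axes, zero at the start; "torque": the same for the moment, N m; "width": finger opening in m; "grip_force": force on a finger pad.
Only numpy, scipy, OpenCV 4.12 (cv2) and the standard library are available. Lean on these libraries where they do the work, as an engineer would, in place of code of your own. Each camera call takes 0.05 s, during which the arm holds its last target. There are 200 camera calls.

## Working session

There is one attempt and no reset: what is moved stays moved. The work goes in short steps, Python scripts to look and compute and a tool call to move; the robot and the scene stay as the last step left them, time stands still between calls to the robot, and variables do not carry over. Pictures are saved under pics/ and viewed, at most 13 in all, crops included, and the job is handed in when it is done.

Besides the shell and the picture viewer there is one more tool, called after "Call:" as a command line: name --argument value ..., lists and objects as JSON in quotes. apply_moves: Moves the arm, as the interface text tells. Its arguments: {"type":"object","properties":{"rows":{"type":"array"},"force":{"type":"number"}},"required":["rows"]}

```bash
mkdir -p pics; ls; python3 - <<'E'
from station import *
import cv2,numpy as np
for n in("scene","top"):
    p,d=snapshot(n); cv2.imwrite(f"pics/{n}0.png",p); np.save(f"pics/{n}0.npy",d)
    c=get_calibration(n); print(n,{k:(np.round(v,4).tolist()) if not isinstance(v,str) else v for k,v in c.items()})
s=read_state(); print(s)
E
```

```text
pics
scene {'vertical_fov': 43.5851, 'cx': 278.3986, 'cy': 207.0923, 'extrinsics': [[-0.8136, 0.3184, -0.4865, -0.0479], [-0.5813, -0.4614, 0.6702, 0.8072], [-0.011, 0.8281, 0.5605, 0.8113], [0.0, 0.0, 0.0, 1.0]]}
top {'vertical_fov': 45.2093, 'cx': 274.1201, 'cy': 208.4749, 'extrinsics': [[-0.0184, 0.9852, -0.1706, 0.3353], [-0.9996, -0.0217, -0.0176, -0.0872], [-0.0211, 0.1703, 0.9852, 1.4672], [0.0, 0.0, 0.0, 1.0]]}
{'clock': 0.1, 'q': array([-1.33919244e+00,  3.26886576e-01, -1.93467341e-01,  1.05199278e+00,
        2.42874882e-06,  1.43661404e+00]), 'joint_velocities': array([-1.10909697e-03, -5.95879610e-05,  1.95321728e-03, -1.08292835e-03,
        1.45202844e-03, -6.48452226e-04]), 'joint_torque': array([ 1.18148208e-03, -4.44238794e+01,  2.63038641e+01,  7.85389479e-03,
       -5.70521081e-05,  4.33831104e-06]), 'position': array([ 0.19663121, -0.51311715,  0.23857725]), 'eef_rot': array([-7.74322822e-04,  9.83321333e-01,  1.81875111e-01, -3.65319281e-05]), 'contact_force': array([-0.49653617,  1.02936666, -0.12547152]), 'torque': array([-0.04594819, -0.02247127, -0.01032933]), 'grip_force': 0.0, 'width': 0.08538366471494299}
```

View pics/scene0.png

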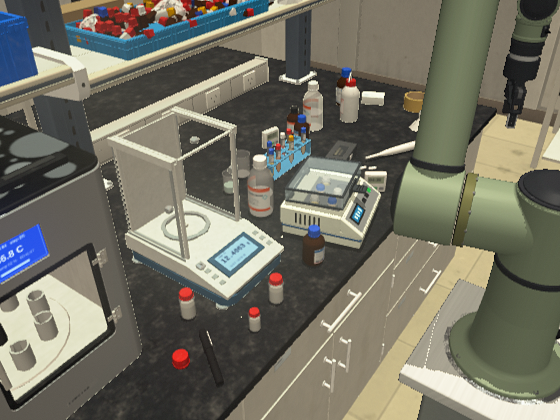

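View pics/top0.png

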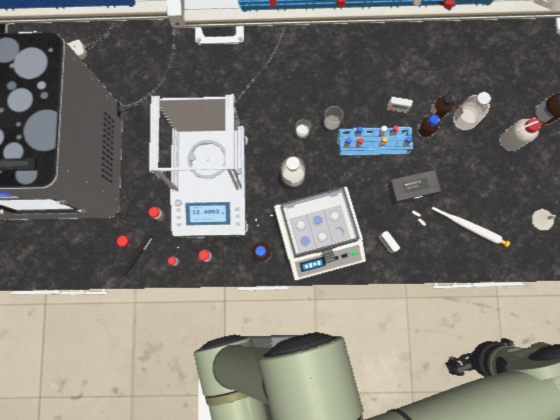

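The scene view shows red-capped candidates at (187,303), (276,288) and (254,319), plus a loose cap at (180,358). In the top view they are at (154,213), (205,256), (173,261) and (122,241). The smallest vial is at scene (254,319) / top (173,261). The heater is at top (320,232), the amber bottle at top (262,252), the reagent bottle at top (292,170) and the timer at top (389,241).

```bash
cat > h.py <<'E'
from station import *
import cv2,numpy as np
from scipy.spatial.transform import Rotation as R
def cal(n):
    c=get_calibration(n); f=210/np.tan(np.radians(c["vertical_fov"])/2); return f,c["cx"],c["cy"],np.array(c["extrinsics"])
def ray(n,u,v):
    f,cx,cy,E=cal(n); d=E[:3,:3]@np.array([(u-cx)/f,-(v-cy)/f,-1]); return E[:3,3],d
def onz(n,u,v,z):
    o,d=ray(n,u,v); return o+d*(z-o[2])/d[2]
def proj(n,P):
    f,cx,cy,E=cal(n); p=(np.asarray(P)-E[:3,3])@E[:3,:3]; return np.array([cx+f*p[0]/-p[2],cy+f*p[1]/p[2]])
def tri(u1,u2):
    o1,d1=ray("scene",*u1);o2,d2=ray("top",*u2)
    A=np.stack([d1,-d2],1);t=np.linalg.lstsq(A,o2-o1,rcond=None)[0]
    a,b=o1+d1*t[0],o2+d2*t[1];return (a+b)/2,np.linalg.norm(a-b)
def cloud(n,d):
    f,cx,cy,E=cal(n);v,u=np.mgrid[:420,:560]
    return np.stack([(u-cx)/f*d,-(v-cy)/f*d,-d],-1)@E[:3,:3].T+E[:3,3]
def tq():
    s=read_state();q=s["eef_rot"];return s["position"],R.from_quat([q[1],q[2],q[3],q[0]])
def red(p):
    h=cv2.cvtColor(p,cv2.COLOR_BGR2HSV);m=((h[...,0]<8)|(h[...,0]>172))&(h[...,1]>150)&(h[...,2]>90)
    return m.astype(np.uint8)
E
python3 - <<'E'
from h import *
for n,(x0,x1,y0,y1) in {"scene":(150,400,140,400),"top":(100,380,140,290)}.items():
    p=cv2.imread(f"pics/{n}0.png");d=np.load(f"pics/{n}0.npy");C=cloud(n,d)
    k,l,st,ce=cv2.connectedComponentsWithStats(red(p))
    for i in range(1,k):
        if st[i,4]>20 and x0<ce[i][0]<x1 and y0<ce[i][1]<y1:
            print(n,ce[i].round(1),st[i],np.median(C[l==i],0).round(3),onz(n,*ce[i],.05).round(3))
a=cv2.imread("pics/scene0.png")[140:260,260:400];b=cv2.imread("pics/top0.png")[180:285,270:375]
a=cv2.resize(a,(560,480),interpolation=cv2.INTER_CUBIC);b=cv2.resize(b,(600,600),interpolation=cv2.INTER_CUBIC)
cv2.imwrite("pics/c1.png",a);cv2.imwrite("pics/c2.png",b)
c=cv2.imread("pics/scene0.png")[250:370,150:310];cv2.imwrite("pics/c3.png",cv2.resize(c,(640,480)))
E
```

```text
scene [277.7 146.4] [276 144   5   6  26] [ 0.76  -0.306  0.095] [ 0.811 -0.376  0.05 ]
scene [262.8 190. ] [257 188  12   4  25] [ 0.657 -0.098  0.089] [ 0.696 -0.146  0.05 ]
scene [275.5 278.7] [269 273  14  13 145] [0.448 0.137 0.066] [0.458 0.124 0.05 ]
scene [185.4 293.9] [179 287  15  14 158] [0.572 0.281 0.066] [0.585 0.27  0.05 ]
scene [253.8 311.9] [249 307  11  11  95] [0.436 0.229 0.05 ] [0.436 0.229 0.05 ]
scene [180.2 358.7] [172 349  18  20 296] [0.495 0.382 0.021] [0.474 0.398 0.05 ]
top [153.5 211.5] [149 207  10  10  82] [0.577 0.279 0.068] [0.58  0.284 0.05 ]
top [122.9 240.9] [117 236  13  11 116] [0.5   0.377 0.023] [0.497 0.369 0.05 ]
top [203.4 254.6] [199 250  10  10  83] [0.451 0.138 0.069] [0.453 0.14  0.05 ]
top [171.4 260.3] [168 257   8   8  46] [0.44  0.23  0.052] [0.439 0.23  0.05 ]
```

View pics/c1.png

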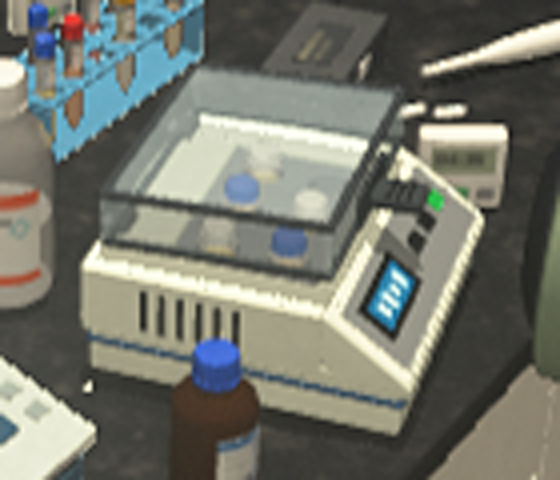

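View pics/c2.png

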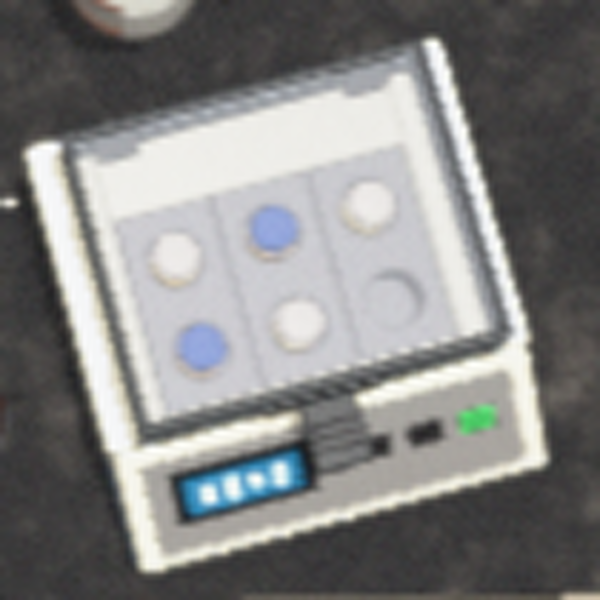

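View pics/c3.png

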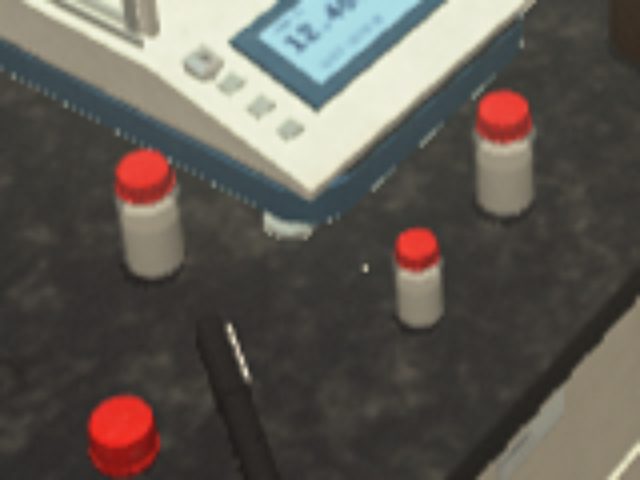

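c1 and c2 show the cover closed or nearly so, with the tab at top-crop (337,425). Five wells are occupied, and the free well is right-front at crop (393,300), which is top (338.8,232.5). c3 confirms the small vial at crop (418,280) is clearly smaller than the other two, and its depth gives the required 50 mm cap height.

```bash
cat > fit.py <<'E'
from h import *
from scipy.optimize import least_squares
def t(c): return (270+c[0]/5.714-.4,180+c[1]/5.714-.4)
px=[(176,255),(274,226),(370,205),(203,345),(300,322),(393,300)]
P=np.array([onz("top",*t(c),z)[:2] for c,z in zip(px,[.099]*5+[.08])])
g=np.array([(46,48.5),(46,0),(46,-48.5),(0,48.5),(0,0),(0,-48.5)])/1000
def rot(a):return np.array([[np.cos(a),-np.sin(a)],[np.sin(a),np.cos(a)]])
r=least_squares(lambda p:(g@rot(p[2]).T+p[:2]-P).ravel(),[.45,-.1,.25]).x
print("middle front",r[:2],"yaw",np.degrees(r[2]));print((g@rot(r[2]).T+r[:2]-P)*1e3)
print("well",g[5]@rot(r[2]).T+r[:2])
A=rot(r[2])
E
python3 - <<'E'
from fit import *
# housing corners, front bottom (z~0) and others in heater-grid frame
for nm,c,z in [("frontL",(150,570),.0),("frontR",(548,462),.0),("fL z40",(150,570),.04),("backL85",(30,150),.085),("backR85",(435,40),.085),("tabbase",(330,400),.1),("tabtip",(345,465),.1)]:
    q=onz("top",*t(c),z)[:2]; print(nm,q.round(4),((q-r[:2])@A*1e3).round(1))
for n,b in {"scene":(340,380,170,205),"top":(315,345,240,270)}.items():
    p=cv2.imread(f"pics/{n}0.png").astype(int);d=np.load(f"pics/{n}0.npy");C=cloud(n,d)
    L=np.concatenate([(C[...,:2]-r[:2])@A,C[...,2:]],-1)*1e3
    print(n)
    for v in range(b[2],b[3],2 if n=="scene" else 2):
        print(v," ".join("%d:%d,%d,%d"%(p[v,u].mean(),*L[v,u]) for u in range(b[0],b[1],3)))
E
```

```text
middle front [ 0.4940589  -0.19176666] yaw 13.530453297552159
[[ 0.46918783 -0.04808234]
 [-1.2059054   0.09524539]
 [ 0.95511605 -0.77344238]
 [-0.74220502  0.85280125]
 [ 0.56187915  0.17101371]
 [-0.03807262 -0.29753563]]
well [ 0.50540606 -0.23892058]
frontL [ 0.3809 -0.1197] [-93.2  96.5]
frontR [ 0.4312 -0.3222] [ -91.7 -112.1]
fL z40 [ 0.3797 -0.1188] [-94.2  97.7]
backL85 [ 0.5821 -0.0646] [115.3 103. ]
backR85 [ 0.6323 -0.2637] [ 117.6 -102.3]
tabbase [ 0.456  -0.2048] [-40.1  -3.7]
tabtip [ 0.4251 -0.2107] [-71.5  -2.3]
scene
170 143:3,-34,137 150:-3,-38,137 150:-10,-40,137 152:-17,-44,136 153:-24,-46,136 88:-31,-49,136 96:-37,-58,133 51:3,-287,1 54:-4,-290,0 59:-13,-294,0 44:-23,-290,4 45:-30,-299,1 54:-40,-297,4 60:-47,-307,0
172 139:1,-26,136 126:-5,-31,135 134:-12,-34,135 140:-20,-34,136 148:-27,-36,137 73:-35,-33,140 110:-36,-63,124 68:0,-271,3 89:-7,-278,0 248:-35,-184,58 248:-43,-187,58 249:-52,-187,60 249:-59,-195,57 249:-68,-193,60
174 251:-1,-19,135 244:-7,-26,132 221:-15,-23,136 182:-22,-27,135 119:-30,-23,139 57:-37,-30,136 78:-37,-63,118 60:-3,-260,3 89:-10,-26
[... 4778 characters left out ...]
,74 110:-61,18,77 50:-63,9,67 126:-68,7,124 120:-69,-1,118 101:-71,-8,118 153:-71,-22,65 165:-73,-31,58 164:-75,-39,57
262 158:-62,35,74 235:-64,27,70 133:-66,19,70 36:-68,11,71 97:-72,7,113 135:-72,-4,68 163:-74,-13,62 163:-76,-21,64 163:-78,-29,62 164:-80,-38,55
264 232:-67,37,74 223:-69,28,70 127:-71,20,68 54:-73,12,68 164:-75,4,65 163:-77,-4,59 161:-79,-12,59 162:-82,-20,61 164:-83,-29,49 167:-85,-37,52
266 130:-72,37,59 82:-74,29,59 90:-76,21,61 156:-78,12,55 166:-80,5,59 163:-83,-2,66 164:-85,-11,55 171:-87,-19,50 211:-89,-27,53 231:-91,-35,50
268 114:-77,38,59 158:-79,30,52 164:-82,22,56 163:-84,14,55 167:-86,6,52 173:-88,-1,54 215:-90,-10,48 223:-92,-18,53 145:-94,-27,45 89:-95,-40,1
```

```bash
python3 - <<'E'
from fit import *
S=[]
for n in("scene","top"):
    d=np.load(f"pics/{n}0.npy");C=cloud(n,d)
    L=np.concatenate([(C[...,:2]-r[:2])@A,C[...,2:]],-1)*1e3
    m=(d>0)&(L[...,2]>122)&(L[...,2]<155)&(abs(L[...,1])<100)&(L[...,0]>-45)&(L[...,0]<118)
    Q=L[m];
    for _ in range(3):
        c,*_=np.linalg.lstsq(np.c_[Q,np.ones(len(Q))][:,[0,1,3]],Q[:,2],rcond=None); e=Q@[-c[0],-c[1],1]-c[2]; Q=Q[abs(e)<8]
    print(n,len(Q),"z=",c.round(4),"x",np.percentile(Q[:,0],[1,99]).round(1),"y",np.percentile(Q[:,1],[1,99]).round(1))
    print(cv2.minAreaRect(Q[:,:2].astype(np.float32)))
    m=(d>0)&(L[...,2]>108)&(L[...,2]<125)&(abs(L[...,1])<25)&(L[...,0]>-80)&(L[...,0]<-46)
    Q=L[m];print("tab",len(Q),Q.mean(0).round(1),cv2.minAreaRect(Q[:,:2].astype(np.float32)))
    x=Q[:,0]; print(np.polyfit(x,Q[:,2],1))
    m=red(cv2.imread(f"pics/{n}0.png"))
E
```

```text
middle front [ 0.4940589  -0.19176666] yaw 13.530453297552159
[[ 0.46918783 -0.04808234]
 [-1.2059054   0.09524539]
 [ 0.95511605 -0.77344238]
 [-0.74220502  0.85280125]
 [ 0.56187915  0.17101371]
 [-0.03807262 -0.29753563]]
well [ 0.50540606 -0.23892058]
scene 2312 z= [-4.770000e-02 -8.900000e-03  1.354686e+02] x [-38.3 107.5] y [-89.9  89.5]
((35.626625061035156, -0.29204559326171875), (149.82423400878906, 190.8312225341797), 0.5364557504653931)
tab 97 [-60.7   1.7 116.3] ((-60.55834197998047, -0.030145645141601562), (26.309383392333984, 28.465065002441406), 89.53802490234375)
[-3.19791561e-02  1.14329983e+02]
top 3697 z= [-4.990000e-02  1.200000e-03  1.370048e+02] x [-36.4 109.4] y [-88.9  87.1]
((35.982242584228516, -1.148193359375), (152.2996063232422, 180.54270935058594), 0.2646332085132599)
tab 107 [-59.8  -1.3 118.4] ((-59.77214813232422, -1.6611700057983398), (26.3922119140625, 27.77382469177246), 0.8055760264396667)
[-5.14279884e-03  1.18080939e+02]
```

```bash
cat >> h.py <<'E'
YAW=np.radians(13.8); HX=np.array([np.cos(YAW),np.sin(YAW)]);HY=np.array([-HX[1],HX[0]])
MF=np.array([.49406,-.19177]); HINGE=MF+.1085*HX-.0005*HY
def tabpt(th):
    x=-.168*np.cos(th)+.012*np.sin(th); return np.r_[HINGE+x*HX,.091+.012*np.cos(th)+.168*np.sin(th)]
def down(yaw): # tool z down, tool x at yaw
    return R.from_matrix(np.array([[np.cos(yaw),np.sin(yaw),0],[np.sin(yaw),-np.cos(yaw),0],[0,0,-1]]).T if 0 else np.c_[[np.cos(yaw),np.sin(yaw),0],[np.sin(yaw),-np.cos(yaw),0],[0,0,-1]])
def delta(P,yaw):
    p,q=tq(); s=read_state()
    print("pos",p.round(4),"d",q.inv().apply(np.asarray(P)-p).round(4),"rv",np.degrees((q.inv()*down(yaw)).as_rotvec()).round(2),"t",s["clock"],"F",s["contact_force"].round(1),"w",round(s["width"],4),"g",round(s["grip_force"],1))
E
python3 - <<'E'
from h import *
print(HINGE,tabpt(.049),tabpt(1.57))
P=tabpt(.049); delta([*P[:2],.24],YAW); delta([*P[:2],.102],YAW)
E
```

```text
[ 0.59954734 -0.16637469] [ 0.4371634  -0.20626001  0.1112143 ] [ 0.61107102 -0.1635442   0.2590095 ]
pos [ 0.1966 -0.5131  0.2386] d [ 0.3344 -0.2005 -0.001 ] rv [-0.09 -0.01  7.16] t 0.1 F [-0.5  1.  -0.1] w 0.0854 g 0.0
pos [ 0.1966 -0.5131  0.2386] d [ 0.3343 -0.2003  0.137 ] rv [-0.09 -0.01  7.16] t 0.1 F [-0.5  1.  -0.1] w 0.0854 g 0.0
```

Call:
apply_moves --rows '[{"grip": 0.8, "travel": [0.04, -0.024, 0], "angular": [0, 0, 1.4]}, {"grip": 0.7, "travel": [0.08, -0.048, 0], "angular": [0, 0, 3]}, {"grip": 0.7, "travel": [0.12, -0.072, 0], "angular": [0, 0, 4.5]}, {"grip": 0.7, "travel": [0.16, -0.096, 0], "angular": [0, 0, 6]}, {"grip": 0.7, "travel": [0.2, -0.12, 0], "angular": [0, 0, 7.2]}]' --force 30

```text
clock: 0.6
position: [0.3412, -0.3283, 0.239]
eef_rot: [-0.0, 0.993, 0.119, -0.0]
contact_force: [0.2, -1.2, 0.7]
width: 0.0592
grip_force: 0.0
```

```bash
python3 -c "
from h import *
P=tabpt(.049); delta([*P[:2],.102],YAW)"
```

```text
pos [ 0.3412 -0.3283  0.239 ] d [ 0.1221 -0.0958  0.1371] rv [-0.03  0.   -0.13] t 0.6 F [ 0.2 -1.2  0.7] w 0.0592 g 0.0
```

Call:
apply_moves --rows '[{"grip": 0.7, "travel": [0.035, -0.03, 0], "angular": [0, 0, 0]}, {"grip": 0.7, "travel": [0.07, -0.06, 0], "angular": [0, 0, 0]}, {"grip": 0.7, "travel": [0.105, -0.09, 0.0], "angular": [0, 0, 0]}, {"grip": 0.7, "travel": [0.122, -0.096, 0.03], "angular": [0, 0, 0]}, {"grip": 0.7, "travel": [0.122, -0.096, 0.07], "angular": [0, 0, 0]}]'

```text
clock: 1.1
position: [0.4396, -0.2068, 0.1701]
eef_rot: [0.002, 0.993, 0.122, 0.002]
contact_force: [-0.2, -1.5, -0.8]
width: 0.06
grip_force: 0.0
```

```bash
python3 -c "
from h import *
P=tabpt(.049); delta([*P[:2],.102],YAW)
p,d=snapshot('top');cv2.imwrite('pics/t1.png',cv2.resize(p[150:300,220:420],(800,600)))"
```

```text
pos [ 0.4396 -0.2068  0.1701] d [-0.0025 -0.0014  0.0681] rv [ 0.22 -0.24  0.22] t 1.1 F [-0.2 -1.5 -0.8] w 0.06 g 0.0
```

View pics/t1.png

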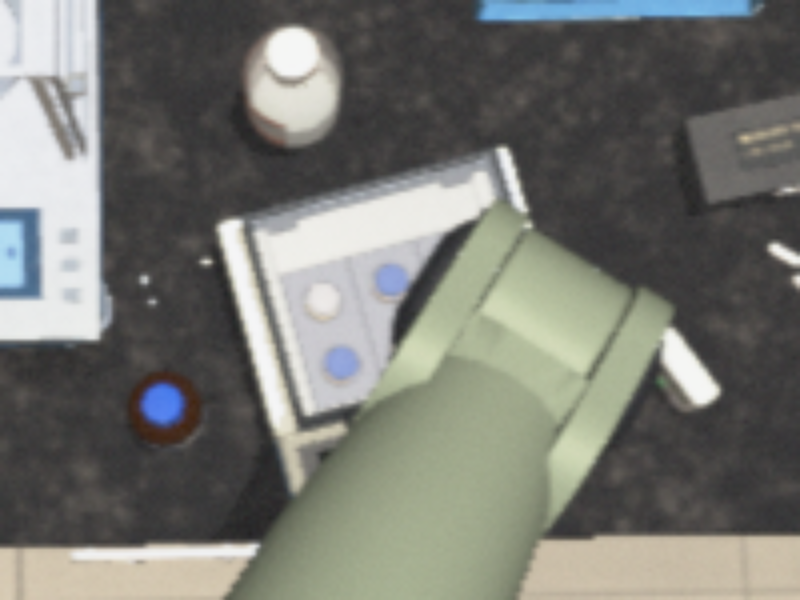

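The arm hides the tab in the top view, but the cover is still in its original place. I'll lower the gripper and close it.

Call:
apply_moves --rows '[{"grip": 0.7, "travel": [-0.002, -0.001, 0.035], "angular": [0, 0, 0]}, {"grip": 0.7, "travel": [-0.002, -0.001, 0.06], "angular": [0, 0, 0]}, {"grip": 0.7, "travel": [-0.002, -0.001, 0.068], "angular": [0, 0, 0]}, {"grip": 0.5, "travel": [-0.002, -0.001, 0.068], "angular": [0, 0, 0]}, {"grip": 0.4, "travel": [-0.002, -0.001, 0.068], "angular": [0, 0, 0]}]'

```text
clock: 1.65
position: [0.4346, -0.2079, 0.1024]
eef_rot: [0.0, 0.993, 0.12, 0.0]
contact_force: [0.5, 0.4, 0.7]
width: 0.0343
grip_force: 0.0
```

Call:
apply_moves --rows '[{"grip": 0.3, "travel": [0, 0, 0], "angular": [0, 0, 0]}, {"grip": 0.1, "travel": [0, 0, 0], "angular": [0, 0, 0]}, {"grip": 0.1, "travel": [0, 0, 0], "angular": [0, 0, 0]}, {"grip": 0.1, "travel": [0, 0, 0], "angular": [0, 0, 0]}, {"grip": 0.1, "travel": [0, 0, 0], "angular": [0, 0, 0]}]' --force 30

```text
clock: 2.15
position: [0.4347, -0.2077, 0.1018]
eef_rot: [0.001, 0.993, 0.12, 0.001]
contact_force: [1.1, -1.0, 2.4]
width: 0.0276
grip_force: 32.1
```

```bash
python3 - <<'E'
from h import *
P=tabpt(.049); delta([*P[:2],.102],YAW)
G0=np.r_[tabpt(.049)]
for th in np.r_[.049,.15:1.6:.1,1.57]:
    d=tabpt(th)-G0; print(round(th,2),"x %.3f z %.3f"%(d[:2]@HX,-d[2]))
p,d=snapshot('scene');cv2.imwrite('pics/s1.png',cv2.resize(p[130:270,250:430],(770,600)))
E
```

```text
pos [ 0.4347 -0.2077  0.1018] d [ 0.0028 -0.0008 -0.0002] rv [ 0.07 -0.06 -0.04] t 2.15 F [ 1.1 -1.   2.4] w 0.0276 g 32.1
0.05 x 0.000 z -0.000
0.15 x 0.003 z -0.017
0.25 x 0.007 z -0.033
0.35 x 0.014 z -0.049
0.45 x 0.021 z -0.064
0.55 x 0.030 z -0.078
0.65 x 0.041 z -0.091
0.75 x 0.052 z -0.103
0.85 x 0.065 z -0.114
0.95 x 0.079 z -0.123
1.05 x 0.094 z -0.131
1.15 x 0.110 z -0.138
1.25 x 0.126 z -0.143
1.35 x 0.142 z -0.146
1.45 x 0.159 z -0.148
1.55 x 0.176 z -0.148
1.57 x 0.179 z -0.148
```

View pics/s1.png

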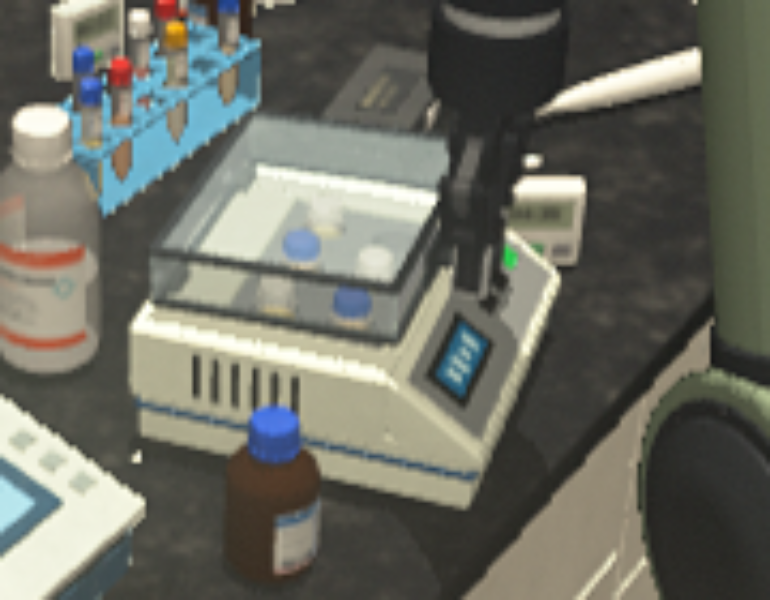

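The tab is held (width 27.6 mm, against 28). I'll raise it along the arc.

Call:
apply_moves --rows '[{"grip": 0.1, "travel": [0.002, 0, -0.01], "angular": [0, 0, 0]}, {"grip": 0.1, "travel": [0.003, 0, -0.02], "angular": [0, 0, 0]}, {"grip": 0.1, "travel": [0.006, 0, -0.03], "angular": [0, 0, 0]}, {"grip": 0.1, "travel": [0.01, 0, -0.04], "angular": [0, 0, 0]}, {"grip": 0.1, "travel": [0.014, 0, -0.05], "angular": [0, 0, 0]}]'

```text
clock: 2.7
position: [0.4476, -0.2044, 0.1519]
eef_rot: [0.001, 0.993, 0.12, -0.001]
contact_force: [4.1, -5.0, -6.0]
width: 0.0275
grip_force: 30.6
```

```bash
python3 - <<'E'
from h import *
P=tabpt(.35); delta([*P[:2],P[2]-.009],YAW)
E
```

```text
pos [ 0.4476 -0.2044  0.1519] d [ 0.0029 -0.0007  0.001 ] rv [ 0.06  0.07 -0.07] t 2.7 F [ 4.1 -5.  -6. ] w 0.0275 g 30.6
```

Call:
apply_moves --rows '[{"grip": 0.1, "travel": [0.008, 0, -0.015], "angular": [0, 0, 0]}, {"grip": 0.1, "travel": [0.017, 0, -0.029], "angular": [0, 0, 0]}, {"grip": 0.1, "travel": [0.027, 0, -0.042], "angular": [0, 0, 0]}, {"grip": 0.1, "travel": [0.039, 0, -0.054], "angular": [0, 0, 0]}, {"grip": 0.1, "travel": [0.052, 0, -0.065], "angular": [0, 0, 0]}]'

```text
clock: 3.2
position: [0.4969, -0.1921, 0.2167]
eef_rot: [0.001, 0.993, 0.119, -0.002]
contact_force: [-1.0, -6.8, -6.4]
width: 0.0274
grip_force: 30.1
```

```bash
python3 - <<'E'
from h import *
P=tabpt(.85); delta([*P[:2],P[2]-.009],YAW)
d0,s=snapshot('scene');cv2.imwrite('pics/s2.png',d0)
E
```

```text
pos [ 0.4969 -0.1921  0.2167] d [ 0.004  -0.0005  0.0006] rv [ 0.05  0.25 -0.09] t 3.2 F [-1.  -6.8 -6.4] w 0.0274 g 30.1
```

Call:
apply_moves --rows '[{"grip": 0.1, "travel": [0.015, 0, -0.01], "angular": [0, 0, 0]}, {"grip": 0.1, "travel": [0.03, 0, -0.018], "angular": [0, 0, 0]}, {"grip": 0.1, "travel": [0.046, 0, -0.025], "angular": [0, 0, 0]}, {"grip": 0.1, "travel": [0.062, 0, -0.031], "angular": [0, 0, 0]}, {"grip": 0.1, "travel": [0.079, 0, -0.034], "angular": [0, 0, 0]}]'

```text
clock: 3.75
position: [0.5731, -0.1731, 0.2505]
eef_rot: [0.0, 0.993, 0.119, -0.002]
contact_force: [-3.9, -4.7, 0.5]
width: 0.027
grip_force: 31.4
```

```bash
python3 - <<'E'
from h import *
P=tabpt(1.57); delta([*P[:2],P[2]-.009],YAW)
d0,s=snapshot('scene');cv2.imwrite('pics/s3.png',cv2.resize(d0[60:270,250:460],(600,600)))
E
```

```text
pos [ 0.5731 -0.1731  0.2505] d [ 0.0392 -0.0003  0.0003] rv [-0.    0.28 -0.1 ] t 3.75 F [-3.9 -4.7  0.5] w 0.027 g 31.4
```

View pics/s3.png

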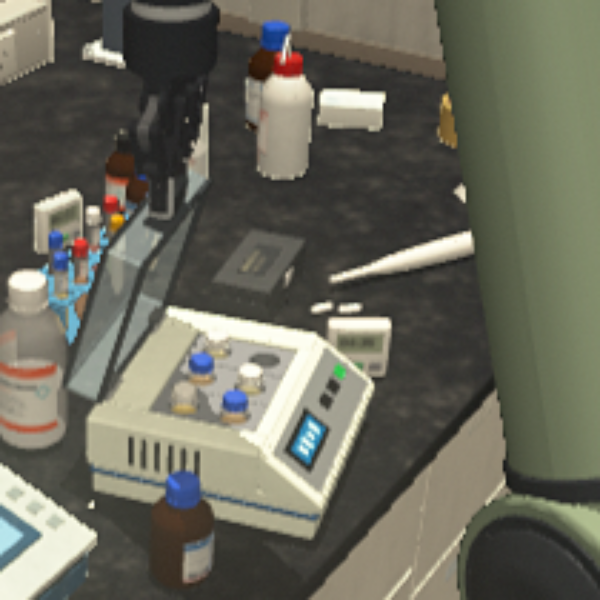

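The cover is standing at about 1.34 rad, held at its tab at (165,200) in the crop, and the free well is visible at crop (265,360). I'll finish the arc.

Call:
apply_moves --rows '[{"grip": 0.1, "travel": [0.01, 0, -0.002], "angular": [0, 0, 0]}, {"grip": 0.1, "travel": [0.02, 0, -0.003], "angular": [0, 0, 0]}, {"grip": 0.1, "travel": [0.03, 0, -0.003], "angular": [0, 0, 0]}, {"grip": 0.1, "travel": [0.039, 0, -0.002], "angular": [0, 0, 0]}, {"grip": 0.1, "travel": [0.039, 0, -0.002], "angular": [0, 0, 0]}]'

```text
clock: 4.3
position: [0.6142, -0.1628, 0.2524]
eef_rot: [-0.0, 0.993, 0.12, 0.001]
contact_force: [1.2, -2.1, -1.5]
width: 0.0274
grip_force: 30.4
```

```bash
cat > ang.py <<'E'
from h import *
P=tabpt(1.57); delta([*P[:2],P[2]-.009],YAW)
p,d=snapshot('scene');C=cloud('scene',d)
X=(C[...,:2]-MF)@HX*1e3;Y=(C[...,:2]-MF)@HY*1e3;Z=C[...,2]*1e3
m=(d>0)&(X>80)&(X<185)&(abs(Y)<92)&(Z>110)&(Z<235)&(p.max(-1)<256)
for lo,hi in((110,135),(135,160),(160,185),(185,210),(210,235)):
    k=m&(Z>lo)&(Z<hi); print(lo,k.sum(),np.percentile(X[k],[2,10,25,50,75,90]).round(0), "right edge Y",np.percentile(Y[k],[1,99]).round())
    j=k&(Y<-80)&(Y>-95); print("   near right wall",j.sum(),np.sort(X[j]).round()[::max(1,j.sum()//8)])
cv2.imwrite('pics/ang%d.png'%(read_state()['clock']*100),p)
E
python3 ang.py
```

```text
pos [ 0.6142 -0.1628  0.2524] d [-0.0032 -0.      0.0024] rv [-0.03 -0.12  0.01] t 4.3 F [ 1.2 -2.1 -1.5] w 0.0274 g 30.4
110 396 [106. 112. 122. 139. 170. 180.] right edge Y [-91.  90.]
   near right wall 103 [106. 110. 116. 120. 124. 128. 133. 137. 141.]
135 338 [105. 109. 117. 131. 140. 141.] right edge Y [-91.  91.]
   near right wall 104 [105. 108. 114. 118. 124. 129. 134. 139.]
160 295 [104. 108. 116. 128. 138. 140.] right edge Y [-91.  90.]
   near right wall 101 [104. 107. 113. 117. 122. 126. 131. 136. 140.]
185 223 [103. 106. 111. 119. 129. 137.] right edge Y [-91.  90.]
   near right wall 75 [102. 106. 108. 111. 115. 118. 121. 125. 132.]
210 179 [102. 103. 107. 116. 128. 135.] right edge Y [-91.  91.]
   near right wall 29 [101. 103. 104. 104. 105. 106. 109. 110. 113. 115.]
```

The cover's front rim is vertical to about 0.04 rad, and the arm pose gives about 1.58, so it is upright. I'll release it and go straight up.

Call:
apply_moves --rows '[{"grip": 0.4, "travel": [0, 0, 0], "angular": [0, 0, 0]}, {"grip": 0.7, "travel": [0, 0, 0], "angular": [0, 0, 0]}, {"grip": 0.7, "travel": [0, 0, 0], "angular": [0, 0, 0]}, {"grip": 0.7, "travel": [0, 0, -0.025], "angular": [0, 0, 0]}, {"grip": 0.7, "travel": [0, 0, -0.065], "angular": [0, 0, 0]}]'

```text
clock: 4.85
position: [0.6113, -0.1628, 0.3152]
eef_rot: [-0.002, 0.993, 0.12, -0.002]
contact_force: [-0.1, 0.1, -0.5]
width: 0.0599
grip_force: 0.0
```

```bash
python3 - <<'E'
from h import *
print([onz("top",262,252,.09)]) 
for y in (YAW,0,.5): delta([.4375,.2295,.15],y)
delta([.4375,.2295,.022],.3)
E
```

```text
[array([ 0.45389615, -0.02721398,  0.09      ])]
pos [ 0.6113 -0.1628  0.3152] d [-0.0748 -0.4217  0.1672] rv [-0.22  0.26 -0.05] t 4.85 F [-0.1  0.1 -0.5] w 0.0599 g 0.0
pos [ 0.6113 -0.1628  0.3152] d [-0.0748 -0.4217  0.1672] rv [-0.19  0.28 13.75] t 4.85 F [-0.1  0.1 -0.5] w 0.0599 g 0.0
pos [ 0.6113 -0.1628  0.3152] d [-0.0748 -0.4217  0.1672] rv [ -0.25   0.23 -14.9 ] t 4.85 F [-0.1  0.1 -0.5] w 0.0599 g 0.0
pos [ 0.6113 -0.1628  0.3152] d [-0.0742 -0.4212  0.2952] rv [-0.23  0.25 -3.44] t 4.85 F [-0.1  0.1 -0.5] w 0.0599 g 0.0
```

Call:
apply_moves --rows '[{"grip": 0.6, "travel": [-0.045, 0, 0], "angular": [0, 0, 0]}, {"grip": 0.6, "travel": [-0.09, 0, 0], "angular": [0, 0, 0]}, {"grip": 0.6, "travel": [-0.12, -0.04, 0], "angular": [0, 0, 0]}, {"grip": 0.6, "travel": [-0.12, -0.085, 0], "angular": [0, 0, 0]}, {"grip": 0.6, "travel": [-0.12, -0.13, 0.0], "angular": [0, 0, 0]}]'

```text
clock: 5.35
position: [0.464, -0.0651, 0.3177]
eef_rot: [-0.0, 0.993, 0.118, 0.001]
contact_force: [1.2, 1.1, 0.3]
width: 0.0516
grip_force: 0.0
```

Call:
apply_moves --rows '[{"grip": 0.6, "travel": [0.005, -0.045, 0], "angular": [0, 0, 0]}, {"grip": 0.6, "travel": [0.01, -0.09, 0.01], "angular": [0, 0, 0]}, {"grip": 0.6, "travel": [0.02, -0.135, 0.03], "angular": [0, 0, 0]}, {"grip": 0.6, "travel": [0.03, -0.18, 0.04], "angular": [0, 0, 0]}, {"grip": 0.6, "travel": [0.035, -0.22, 0.06], "angular": [0, 0, 0]}]'

```text
clock: 5.85
position: [0.4475, 0.1586, 0.258]
eef_rot: [-0.0, 0.993, 0.12, 0.002]
contact_force: [0.8, 0.2, 0.4]
width: 0.0511
grip_force: 0.0
```

```bash
python3 - <<'E'
from h import *
delta([.4375,.2295,.022],YAW)
exec(open('ang.py').read().split("from h import *")[1])
p=cv2.imread("pics/scene0.png");c=p[320:335,240:270]
E
```

```text
pos [0.4475 0.1586 0.258 ] d [ 0.0063 -0.0711  0.2361] rv [-0.03 -0.21 -0.01] t 5.85 F [0.8 0.2 0.4] w 0.0511 g 0.0
pos [0.4475 0.1586 0.258 ] d [0.082  0.3519 0.0081] rv [-0.03 -0.21 -0.01] t 5.85 F [0.8 0.2 0.4] w 0.0511 g 0.0
110 219 [106. 109. 115. 132. 141. 141.] right edge Y [-92.  90.]
   near right wall 95 [106. 110. 116. 120. 125. 130. 134. 137. 140.]
135 210 [104. 107. 112. 125. 139. 140.] right edge Y [-92.  89.]
   near right wall 101 [104. 108. 111. 115. 120. 125. 131. 136. 140.]
160 173 [104. 106. 114. 130. 138. 139.] right edge Y [-92.  88.]
   near right wall 103 [103. 107. 112. 117. 122. 126. 131. 135. 139.]
185 78 [102. 103. 106. 114. 120. 126.] right edge Y [-91.  89.]
   near right wall 72 [102. 105. 109. 112. 114. 118. 121. 125.]
210 34 [101. 102. 103. 105. 109. 113.] right edge Y [-92.  87.]
   near right wall 27 [102. 103. 104. 105. 106. 107. 110. 111. 115.]
```

Call:
apply_moves --rows '[{"grip": 0.6, "travel": [0.003, -0.035, 0.035], "angular": [0, 0, 0]}, {"grip": 0.6, "travel": [0.007, -0.07, 0.07], "angular": [0, 0, 0]}, {"grip": 0.6, "travel": [0.007, -0.07, 0.11], "angular": [0, 0, 0]}, {"grip": 0.6, "travel": [0.007, -0.07, 0.15], "angular": [0, 0, 0]}, {"grip": 0.6, "travel": [0.007, -0.07, 0.16], "angular": [0, 0, 0]}]'

```text
clock: 6.4
position: [0.44, 0.2036, 0.094]
eef_rot: [-0.009, 0.991, 0.135, -0.005]
contact_force: [-0.7, 0.6, 0.7]
width: 0.0511
grip_force: 0.0
```

```bash
python3 - <<'E'
from h import *
delta([.4385,.2285,.022],YAW)
p,d=snapshot('scene');cv2.imwrite('pics/s4.png',cv2.resize(p[230:380,150:350],(800,600)))
E
```

```text
pos [0.44   0.2036 0.094 ] d [ 0.0057 -0.0231  0.0724] rv [-1.04  0.4   1.71] t 6.4 F [-0.7  0.6  0.7] w 0.0511 g 0.0
```

View pics/s4.png

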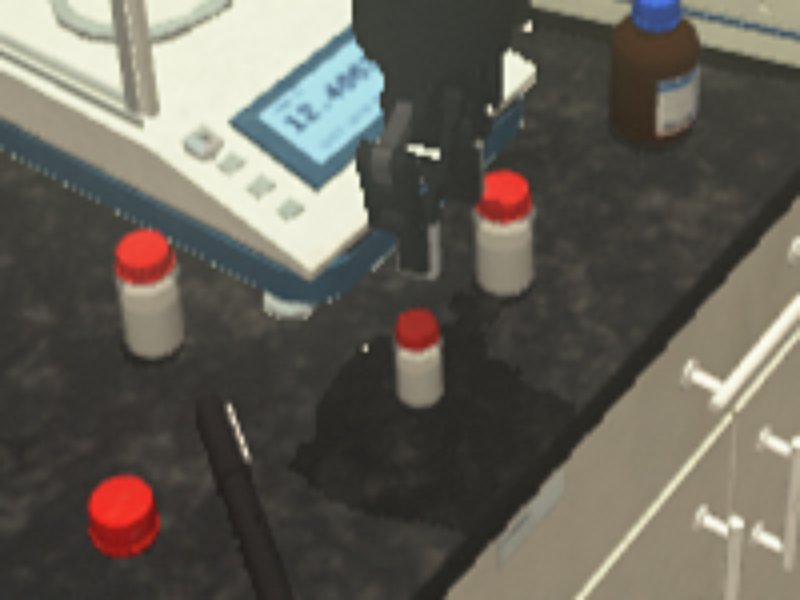

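The gripper is above and short of the small vial (crop (418,355)), and it did not reach its pose in y. I'll check the joint limits.

```bash
python3 -c "
from h import *
s=read_state();print(s['q'].round(3),s['joint_velocities'].round(2))"
```

```text
[ 0.269  0.368 -0.552  0.657  0.018  3.14 ] [-0.   -0.05  0.06  0.08 -0.    0.  ]
```

Call:
apply_moves --rows '[{"grip": 0.6, "travel": [0, 0, 0], "angular": [0, 0, 0]}, {"grip": 0.6, "travel": [0, 0, 0], "angular": [0, 0, 0]}, {"grip": 0.6, "travel": [0, 0, 0], "angular": [0, 0, 0]}, {"grip": 0.6, "travel": [0, 0, 0], "angular": [0, 0, 0]}, {"grip": 0.6, "travel": [0, 0, 0], "angular": [0, 0, 0]}]'

```text
clock: 6.95
position: [0.4437, 0.2044, 0.0981]
eef_rot: [-0.009, 0.991, 0.135, -0.001]
contact_force: [-0.3, -1.0, -0.7]
width: 0.051
grip_force: 0.0
```

```bash
python3 -c "
from h import *
s=read_state();print(s['q'].round(3),s['joint_velocities'].round(2));delta([.4385,.2285,.022],YAW)"
```

```text
[ 0.269  0.363 -0.548  0.659  0.018  3.141] [ 0.    0.01 -0.   -0.   -0.    0.  ]
pos [0.4437 0.2044 0.0981] d [ 0.0013 -0.0233  0.0766] rv [-1.03 -0.06  1.69] t 6.95 F [-0.3 -1.  -0.7] w 0.051 g 0.0
```

Joint 6 is at its limit, because q6 = q1 − yaw + π. I'll use a tool yaw of 45° instead, which keeps it well inside its range.

```bash
python3 -c "
from h import *
delta([.4385,.2285,.098],np.pi/4)"
```

```text
pos [0.4437 0.2044 0.0981] d [ 0.0014 -0.0246  0.0006] rv [ -0.98  -0.34 -29.51] t 6.95 F [-0.3 -1.  -0.7] w 0.051 g 0.0
```

Call:
apply_moves --rows '[{"grip": 0.6, "travel": [0, 0, 0], "angular": [-0.3, -0.1, -8]}, {"grip": 0.6, "travel": [0, 0, 0], "angular": [-0.5, -0.2, -16]}, {"grip": 0.6, "travel": [0, -0.01, 0], "angular": [-0.7, -0.3, -24]}, {"grip": 0.6, "travel": [0.001, -0.025, 0], "angular": [-1, -0.3, -29.5]}, {"grip": 0.6, "travel": [0.001, -0.025, 0], "angular": [-1, -0.3, -29.5]}]'

```text
clock: 7.45
position: [0.4373, 0.2297, 0.0981]
eef_rot: [-0.0, 0.923, 0.384, -0.0]
contact_force: [-0.4, 0.0, 0.7]
width: 0.0513
grip_force: 0.0
```

```bash
python3 -c "
from h import *
delta([.4385,.2285,.022],np.pi/4);print(read_state()['q'].round(3))
print(tq()[1].as_matrix().round(4))"
```

```text
pos [0.4373 0.2297 0.0981] d [-0.0001  0.0017  0.0761] rv [-0.02 -0.    0.13] t 7.45 F [-0.4  0.   0.7] w 0.0513 g 0.0
[ 0.334  0.373 -0.531  0.667  0.     2.688]
[[ 7.056e-01  7.087e-01 -2.000e-04]
 [ 7.087e-01 -7.056e-01  3.000e-04]
 [ 1.000e-04 -4.000e-04 -1.000e+00]]
```

Call:
apply_moves --rows '[{"grip": 0.6, "travel": [0, 0.001, 0.03], "angular": [0, 0, 0]}, {"grip": 0.6, "travel": [0, 0.001, 0.055], "angular": [0, 0, 0]}, {"grip": 0.6, "travel": [0, 0.001, 0.076], "angular": [0, 0, 0]}, {"grip": 0.5, "travel": [0, 0.001, 0.076], "angular": [0, 0, 0]}, {"grip": 0.4, "travel": [0, 0.001, 0.076], "angular": [0, 0, 0]}]'

```text
clock: 7.95
position: [0.438, 0.2275, 0.0219]
eef_rot: [0.0, 0.924, 0.382, -0.001]
contact_force: [1.1, -0.2, 0.3]
width: 0.0341
grip_force: 0.0
```

Call:
apply_moves --rows '[{"grip": 0.35, "travel": [0, 0, 0], "angular": [0, 0, 0]}, {"grip": 0.3, "travel": [0, 0, 0], "angular": [0, 0, 0]}, {"grip": 0.2, "travel": [0, 0, 0], "angular": [0, 0, 0]}, {"grip": 0.1, "travel": [0, 0, 0], "angular": [0, 0, 0]}, {"grip": 0.1, "travel": [0, 0, 0], "angular": [0, 0, 0]}]' --force 25

```text
clock: 8.45
position: [0.439, 0.2282, 0.023]
eef_rot: [0.0, 0.924, 0.383, 0.001]
contact_force: [-1.0, -0.4, 7.1]
width: 0.0239
grip_force: 24.7
```

```bash
python3 -c "
from h import *
delta([.4385,.2285,.022],np.pi/4)
p,d=snapshot('scene');cv2.imwrite('pics/s5.png',p)
m=red(p)[290:330,230:280];ys,xs=np.nonzero(m);print(len(xs),xs.mean()+230,ys.mean()+290)"
```

```text
pos [0.439  0.2282 0.023 ] d [-0.0002 -0.0006  0.001 ] rv [ 0.04 -0.07 -0.01] t 8.45 F [-1.  -0.4  7.1] w 0.0239 g 24.7
0 nan nan<string>:5: RuntimeWarning: Mean of empty slice.
  ret = ret.dtype.type(ret / rcount)
```

Call:
apply_moves --rows '[{"grip": 0.1, "travel": [0, 0, -0.01], "angular": [0, 0, 0]}, {"grip": 0.1, "travel": [0, 0, -0.04], "angular": [0, 0, 0]}, {"grip": 0.1, "travel": [0, 0, -0.08], "angular": [0, 0, 0]}, {"grip": 0.1, "travel": [0, 0, -0.12], "angular": [0, 0, 0]}, {"grip": 0.1, "travel": [0, 0, -0.15], "angular": [0, 0, 0]}]'

```text
clock: 9.0
position: [0.4386, 0.2281, 0.175]
eef_rot: [0.0, 0.924, 0.383, 0.001]
contact_force: [0.9, -1.2, -1.1]
width: 0.0237
grip_force: 24.8
```

```bash
python3 -c "
from h import *
delta([.5055,-.2388,.18],np.pi/4)
p,d=snapshot('scene');q=proj('scene',tq()[0]);print(q);x,y=q.astype(int)
cv2.imwrite('pics/s6.png',cv2.resize(p[y-60:y+60,x-80:x+80],(800,600),interpolation=cv2.INTER_CUBIC))"
```

```text
pos [0.4386 0.2281 0.175 ] d [-0.2828  0.3774 -0.0052] rv [ 0.05 -0.09 -0.  ] t 9.0 F [ 0.9 -1.2 -1.1] w 0.0237 g 24.8
[249.06051088 261.2318957 ]
```

View pics/s6.png

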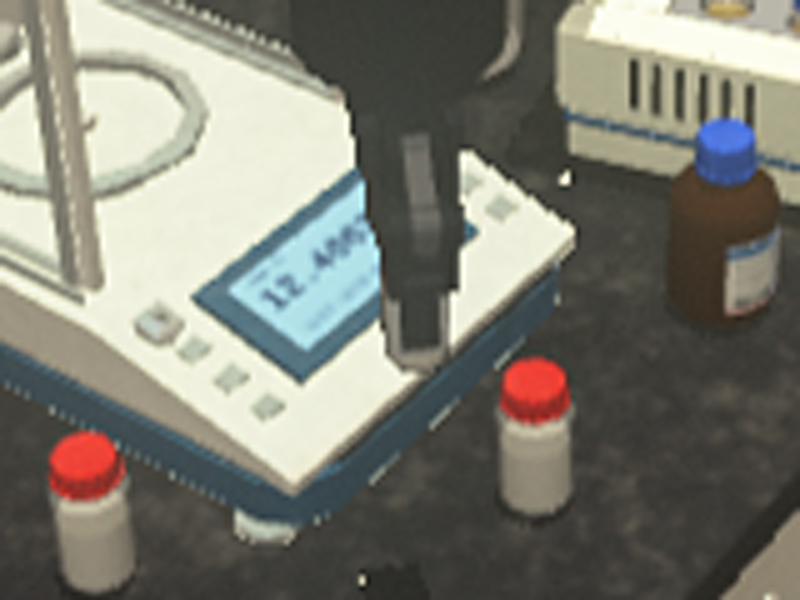

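Call:
apply_moves --rows '[{"grip": 0.1, "travel": [-0.014, 0.019, -0.01], "angular": [0, 0, 0]}, {"grip": 0.1, "travel": [-0.037, 0.049, -0.015], "angular": [0, 0, 0]}, {"grip": 0.1, "travel": [-0.062, 0.083, -0.015], "angular": [0, 0, 0]}, {"grip": 0.1, "travel": [-0.087, 0.117, -0.015], "angular": [0, 0, 0]}, {"grip": 0.1, "travel": [-0.113, 0.151, -0.015], "angular": [0, 0, 0]}]'

```text
clock: 9.55
position: [0.465, 0.0398, 0.1874]
eef_rot: [0.0, 0.924, 0.383, -0.0]
contact_force: [0.5, -0.8, -0.7]
width: 0.0236
grip_force: 24.8
```

Call:
apply_moves --rows '[{"grip": 0.1, "travel": [-0.025, 0.034, 0], "angular": [0, 0, 0]}, {"grip": 0.1, "travel": [-0.05, 0.068, 0], "angular": [0, 0, 0]}, {"grip": 0.1, "travel": [-0.075, 0.101, 0], "angular": [0, 0, 0]}, {"grip": 0.1, "travel": [-0.1, 0.133, 0], "angular": [0, 0, 0]}, {"grip": 0.1, "travel": [-0.12, 0.16, 0], "angular": [0, 0, 0]}]'

```text
clock: 10.05
position: [0.4932, -0.1589, 0.1873]
eef_rot: [0.0, 0.924, 0.382, -0.0]
contact_force: [0.9, 0.2, -0.0]
width: 0.0242
grip_force: 24.8
```

```bash
python3 - <<'E'
from h import *
delta([.5055,-.2388,.18],np.pi/4)
p,d=snapshot('scene');cv2.imwrite('pics/s7.png',p);np.save('pics/s7.npy',d)
P=tq()[0];print([proj('scene',P-[0,0,h]).round(1) for h in (0,.008,.023,-.027)])
q,dt=snapshot('top');cv2.imwrite('pics/t7.png',q);print([proj('top',[.5054,-.2389,.08])])
x,y=proj('scene',[.5055,-.2388,.1]).astype(int)
a=cv2.resize(p[y-50:y+50,x-67:x+66],(798,600),interpolation=cv2.INTER_CUBIC)
cv2.imwrite('pics/s7c.png',a);print(x,y)
E
```

```text
pos [ 0.4932 -0.1589  0.1873] d [-0.0477  0.0652  0.0074] rv [ 0.02  0.04 -0.08] t 10.05 F [ 0.9  0.2 -0. ] w 0.0242 g 24.8
[array([332.3, 163.8]), array([332.2, 166.7]), array([331.9, 172.1]), array([332.9, 153.9])]
[array([338.47954547, 232.11640415])]
341 180
```

View pics/s7c.png

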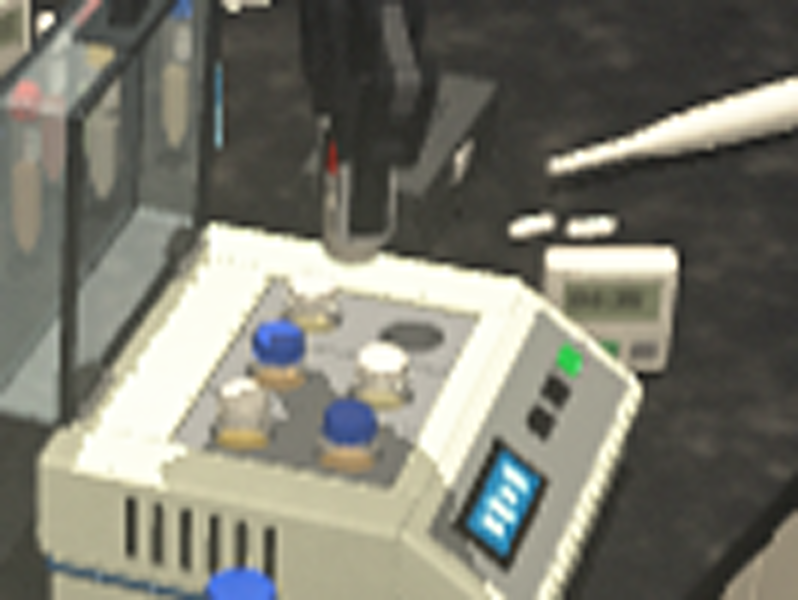

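The vial is held upright at crop (355,210), with its base where predicted. The free well, a dark ellipse at crop (412,336), is clear, and the cover is standing on its own at left. I'll refine the well position.

```bash
python3 - <<'E'
from h import *
p=cv2.imread('pics/s7.png');g=cv2.cvtColor(p,cv2.COLOR_BGR2GRAY)
print(g[178:194,333:353])
for T in(110,125,140):
    m=np.zeros_like(g);m[179:193,335:351]=g[179:193,335:351]<T
    k,l,st,ce=cv2.connectedComponentsWithStats(m)
    i=1+np.argmax(st[1:,4]);print(T,ce[i],st[i],onz('scene',*ce[i],.08).round(4))
for c in [(.5054,-.2389)]: print(proj('scene',[*c,.08]),proj('top',[*c,.08]))
t=cv2.imread('pics/t7.png');print(cv2.cvtColor(t,cv2.COLOR_BGR2GRAY)[226:240,330:348])
E
```

```text
[[222 232 239 243 249 247 253 254 253 253 253 247 253 253 253 252 252 252
  252 251]
 [163 174 179 179 206 191 230 237 243 245 248 234 253 254 254 253 253 253
  252 252]
 [185 185 182 183 178 177 174 177 185 183 215 224 235 242 244 248 251 252
  253 254]
 [185 186 186 184 185 185 185 183 183 179 174 165 176 183 182 205 222 229
  237 244]
 [187 186 186 185 187 187 187 185 187 186 185 187 187 183 180 164 174 172
  173 185]
 [184 185 186 185 188 183 170 155 157 157 160 164 166 180 189 187 184 185
  182 178]
 [187 185 186 186 172 148 120 103 105 105 107 113 114 140 170 189 186 184
  183 187]
 [185 185 185 183 134  92 102 108 111 111 111 107 102  95 118 186 187 185
  182 199]
 [185 186 183 179 125  88  99 106 109 110 110 109 102  94 100 181 187 183
  188 238]
 [184 186 219 236 227 218 181 130 104 106 107 105 101 117 149 184 185 184
  213 254]
 [183 233 251 254 254 255 252 233 155 134 135 135 146 166 189 188 182 174
  247 254]
 [185 254 254 253 253 253 254 255 229 174 178 180 189 190 187 185 185 209
  254 253]
 [191 239 253 254 254 254 254 253 216 169 179 179 179 186 187 182 176 252
  254 
[... 907 characters left out ...]
208 187 128 121 166 186]
 [147 148 165 189 192 195 197 198 199 201 202 204 198 174 154 197 217 200]
 [148 145 155 174 187 191 195 197 195 197 199 198 180 147 175 218 222 210]
 [146 146 151 166 183 187 186 188 191 192 195 191 166 130 185 220 222 213]
 [144 144 143 159 181 180 184 184 187 187 189 179 148 159 212 223 224 221]
 [144 140 140 154 176 180 180 181 184 186 183 167 145 186 221 225 224 221]
 [142 140 135 147 166 175 179 178 181 181 188 189 202 219 224 224 223 222]
 [143 139 138 142 161 173 176 174 179 180 187 205 221 225 225 224 224 224]
 [143 138 133 139 159 172 175 173 177 180 201 221 223 225 225 224 222 226]
 [141 139 134 132 152 168 171 172 176 181 203 222 223 224 227 219 218 238]]
```

```bash
python3 - <<'E'
from h import *
# biases: observed minus predicted
a=np.linspace(0,2*np.pi,60)
def ring(n,c,rad,z): return np.array([proj(n,[c[0]+rad*np.cos(t),c[1]+rad*np.sin(t),z]) for t in a])
def hull(n,c,parts):
    m=np.zeros((4200,5600),np.uint8);pts=np.concatenate([ring(n,c,r,z) for r,z in parts])
    cv2.fillConvexPoly(m,cv2.convexHull((pts*10+4.5).astype(np.int32)),1);ys,xs=np.nonzero(m);return np.array([xs.mean(),ys.mean()])/10-.45, [xs.min()/10,xs.max()/10,ys.min()/10,ys.max()/10]
V=(.4388,.2282)
print("cap scene pred",hull("scene",V,[(.0115,.04),(.0115,.05)]),"obs 253.8 311.9")
print("cap top pred",hull("top",V,[(.0115,.04),(.0115,.05)]),"obs 171.4 260.3")
P=np.array([.4932,-.1589]);print("base now",hull("scene",P,[(.0125,.1873-.023)]))
print("well",hull("scene",(.5054,-.2389),[(.01375,.08)]))
# blue caps
for n,f in(("scene","s7"),("top","top0")):
    h=cv2.cvtColor(cv2.imread(f"pics/{f}.png"),cv2.COLOR_BGR2HSV);m=((h[...,0]>105)&(h[...,0]<125)&(h[...,1]>90)&(h[...,2]>90)).astype(np.uint8)
    k,l,st,ce=cv2.connectedComponentsWithStats(m)
    b=(300,360,175,215) if n=="scene" else (295,335,205,250)
    for i in range(1,k):
        if st[i,4]>12 and b[0]<ce[i][0]<b[1] and b[2]<ce[i][1]<b[3]: print(n,ce[i].round(2),st[i])
for nm,g in(("rearM",(.046,0)),("frontL",(0,.0485))):
    c=MF+g[0]*np.array([.9722,.234])+g[1]*np.array([-.234,.9722])
    for n in("scene","top"): print(nm,n,hull(n,c,[(.0115,.089),(.0115,.099)]))
E
```

```text
cap scene pred (array([252.94950697, 312.89382863]), [np.float64(247.6), np.float64(259.2), np.float64(307.4), np.float64(319.3)]) obs 253.8 311.9
cap top pred (array([172.35941137, 260.4669438 ]), [np.float64(168.4), np.float64(177.2), np.float64(256.7), np.float64(265.1)]) obs 171.4 260.3
base now (array([331.36512932, 173.13130007]), [np.float64(326.6), np.float64(337.0), np.float64(171.0), np.float64(176.2)])
well (array([341.51093083, 186.78697694]), [np.float64(336.7), np.float64(347.2), np.float64(184.5), np.float64(190.0)])
scene [319.72 186.66] [316 183   8   8  47]
scene [331.63 199.96] [328 197   9   7  52]
rearM scene (array([319.2114659 , 188.06128808]), [np.float64(315.1), np.float64(324.2), np.float64(184.5), np.float64(192.5)])
rearM top (array([317.3752472 , 219.79911009]), [np.float64(313.5), np.float64(322.1), np.float64(215.8), np.float64(224.7)])
frontL scene (array([330.74698592, 201.32659155]), [np.float64(326.4), np.float64(336.0), np.float64(197.5), np.float64(206.0)])
frontL top (array([304.72257237, 240.39608768]), [np.float64(300.9), np.float64(309.5), np.float64(236.5), np.float64(245.2)])
```

Comparing the two views gives the same offset for the picked vial and for the well, so the well in robot coordinates is about (0.5055, −0.240). I'll go over it and lower the vial.

Call:
apply_moves --rows '[{"grip": 0.1, "travel": [-0.018, 0.024, 0], "angular": [0, 0, 0]}, {"grip": 0.1, "travel": [-0.036, 0.048, 0], "angular": [0, 0, 0]}, {"grip": 0.1, "travel": [-0.049, 0.066, 0], "angular": [0, 0, 0]}, {"grip": 0.1, "travel": [-0.049, 0.066, 0.01], "angular": [0, 0, 0]}, {"grip": 0.1, "travel": [-0.049, 0.066, 0.03], "angular": [0, 0, 0]}]'

```text
clock: 10.65
position: [0.506, -0.238, 0.1576]
eef_rot: [0.001, 0.924, 0.382, 0.001]
contact_force: [1.0, -0.6, -0.2]
width: 0.0236
grip_force: 24.8
```

Call:
apply_moves --rows '[{"grip": 0.1, "travel": [0, 0, 0.015], "angular": [0, 0, 0]}, {"grip": 0.1, "travel": [0, 0, 0.03], "angular": [0, 0, 0]}, {"grip": 0.1, "travel": [0, 0, 0.04], "angular": [0, 0, 0]}, {"grip": 0.1, "travel": [0, 0, 0.044], "angular": [0, 0, 0]}, {"grip": 0.1, "travel": [0, 0, 0.044], "angular": [0, 0, 0]}]'

```text
clock: 11.15
position: [0.5049, -0.2372, 0.1124]
eef_rot: [-0.001, 0.924, 0.383, -0.001]
contact_force: [-0.4, -0.2, 0.2]
width: 0.0238
grip_force: 24.8
```

```bash
python3 - <<'E'
from h import *
delta([.5055,-.2400,.113],np.pi/4);print(read_state()['q'].round(2))
p,d=snapshot('scene');cv2.imwrite('pics/s8.png',cv2.resize(p[130:230,274:407],(798,600),interpolation=cv2.INTER_CUBIC))
P=tq()[0];print([((proj('scene',P-[0,0,h])+[.8,-1]-[274,130]+.5)*6).round() for h in (.023,-.027)])
E
```

```text
pos [ 0.5049 -0.2372  0.1124] d [-0.0016  0.0024 -0.0006] rv [-0.09  0.05  0.04] t 11.15 F [-0.4 -0.2  0.2] w 0.0238 g 24.8
[-0.57  0.46 -0.35  0.77 -0.    1.78]
[array([413., 320.]), array([420., 220.])]
```

View pics/s8.png

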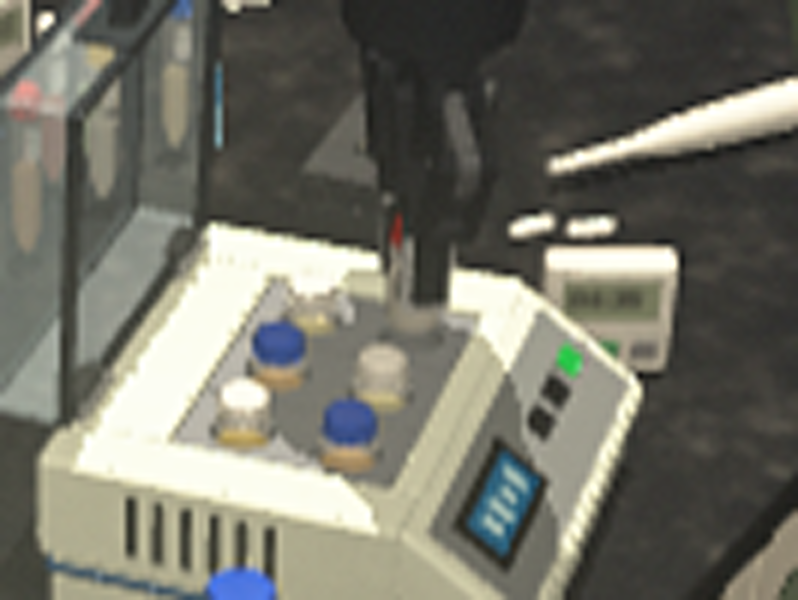

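The vial hangs upright at crop (415,270) with its base ellipse at (415,322), right above the well at (412,336), and nothing else has moved. A small 2 mm trim is left.

Call:
apply_moves --rows '[{"grip": 0.1, "travel": [-0.001, 0.001, 0], "angular": [0, 0, 0]}, {"grip": 0.1, "travel": [-0.001, 0.002, 0], "angular": [0, 0, 0]}, {"grip": 0.1, "travel": [-0.001, 0.002, 0], "angular": [0, 0, 0]}, {"grip": 0.1, "travel": [-0.001, 0.002, 0], "angular": [0, 0, 0]}, {"grip": 0.1, "travel": [-0.001, 0.002, 0], "angular": [0, 0, 0]}]'

```text
clock: 11.7
position: [0.506, -0.2403, 0.1129]
eef_rot: [0.0, 0.924, 0.383, -0.0]
contact_force: [-0.2, 0.1, -0.4]
width: 0.0239
grip_force: 24.8
```

```bash
python3 - <<'E'
from h import *
for _ in range(3):
    delta([.5055,-.2400,.113],np.pi/4); p,d=snapshot('scene')
cv2.imwrite('pics/s9.png',p)
print(cv2.cvtColor(p,cv2.COLOR_BGR2GRAY)[178:192,334:352])
P=tq()[0]
print("base bottom pred", [(proj('scene',[P[0]+.0125*np.cos(t),P[1]+.0125*np.sin(t),.0895])+[.8,-1]).round(1) for t in (2.2,3.8,.65)])
E
```

```text
pos [ 0.506  -0.2403  0.1129] d [-0.0002 -0.0006 -0.0001] rv [-0.01  0.04 -0.01] t 11.7 F [-0.2  0.1 -0.4] w 0.0239 g 24.8
pos [ 0.506  -0.2403  0.1129] d [-0.0002 -0.0005 -0.0001] rv [-0.02  0.04 -0.01] t 11.75 F [ 0.1 -0.3  0.8] w 0.0239 g 24.8
pos [ 0.506  -0.2403  0.1128] d [-0.0001 -0.0005 -0.0002] rv [-0.02  0.04 -0.01] t 11.8 F [-0.6  0.7  0.1] w 0.0238 g 24.8
[[194 196 200 201 175 113  99 127 108  48  54  52  54  47  83 230 254 251]
 [149 157 163 179 158 114 114 126 118  53  59  68  67  64 107 239 254 252]
 [112 122 124 141 121 117 132 132 133  99 102 112 109 112 158 248 253 252]
 [113 116 115 114 115 120 131 137 138 139 140 139 134 145 179 224 226 234]
 [115 118 117 117 122 119 132 137 142 143 143 139 132 142 143 174 170 170]
 [117 117 119 119 118 115 125 136 140 141 140 135 126 119 119 162 160 180]
 [119 118 118 115 111 106 112 123 124 126 124 119 111 112 116 113 117 162]
 [118 119 118 102  96 102 104 106 105 105 103  99  94 101 117 117 114 116]
 [117 118 115  93  93 101 104 106 106 106 103 100  93  89 114 116 115 116]
 [118 136 151 146 145 130 109 104 106 105 104 100 100 103 116 116 117 131]
 [150 173 190 193 192 174 154 119 109 109 108 109 111 119 118 115 109 166]
 [184 190 188 189 189 190 190 152 114 116 117 118 118 119 117 116 128 193]
 [174 189 195 198 198 194 182 158 112 116 116 118 118 117 114 111 174 193]
 [156 175 193 199 197 193 174 138 121 115 116 115 117 116 114 132 193 189]]
base bottom pred [array([343.2, 185. ]), array([347.4, 182.3]), array([337.9, 182.6])]
```

```bash
python3 -c "
from station import *
print(finish_job())"
```

```text
the job is handed in; nothing more can be done
None
```

I handed the job in at about 12 s of the 59 s. The cover is standing upright by itself, within about 0.05 rad, and the red-capped vial is held upright over the free right-front well. The vial is centred to within about 1 to 2 mm, its base is about 1 cm above the block, and I saw no change to the other vials, the bottles or the timer.

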